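True up a course of tiles in the laying jig

ROBOT

A 7-joint arm with a two-finger parallel gripper is mounted at the origin on a cart in front of the work surface, level with it; the furniture and walls round the work are solid. World frame = base frame: x ahead of the robot, y to its left, z up, the work surface at z = 0. Lengths are in m, angles in rad, forces in N, time in s.
With the tool pointing down it reaches from about 0.4 to 0.75 m from the base axis. Payload 19.5 kg.
Tool frame: the origin (TCP) lies midway between the tips of the shut fingers; the grasp point (between the pads) lies 19 mm behind it; z points along the fingers, y is the direction in which the jaws open and shut (so a half turn about z gives the same grasp; the last joint's range is limited). The gripper opens to 85 mm and grips with 20 to 120 N. Pads are 22 mm wide; open, the fingers measure 114 mm over their backs; the gripper's body (76 mm by 85 mm) begins 54 mm behind the grasp point. The pads swing forward as they close: fully open they stand 13 mm farther back than shut.
Start: joints at [1.214, 0.707, -0.028, 1.485, 0.022, 0.951, -0.075], TCP at [0.178, -0.547, 0.231] pointing down, gripper open.
Joint ranges: [-2.71, 2.71], [-0.32, 2.16], [-1.57, 1.52], [0, 2.45], [-1.46, 4.6], [0, 2.02], [-2.83, 2.83]. Speed limits (rad/s): [1.89, 1.89, 2.57, 2.57, 3.01, 3.01, 3.01].

INTERFACE

Orientations are given as [roll, pitch, yaw] about the fixed x, y, z axes, in that order (R = Rz(yaw) Ry(pitch) Rx(roll)).
In Python, from bench import bot, imaging gives the robot as it stands. The module is installed in compiled form; this text tells all that it offers.
- The arm moves only by the tool drive_tool, never from a script. Its argument "targets" is a list of rows, each an object with "delta_rot": the turn, a rotation vector about the world's x, y, z in units of 5 degrees (1.0 is 5 degrees), a list of three; "xyz": the shift along the world's x, y, z in units of 25 mm (1.0 is 25 mm), a list of three; "jaw": the closure, from 0 (fully open) to 1 (shut). In form: [{"delta_rot": [wx, wy, wz], "xyz": [x, y, z], "jaw": jaw}, ...]. A call has exactly 8 rows; each row is the pose to reach, as a shift and turn from the pose commanded when the call began; what a row does not reach only later rows make up. A row lasts 1/10 s, in which the tool goes at most 50 mm and 8.59 degrees, less where a joint would pass 70% of its speed; a pose out of reach is approached as far as the arm can. A call with a gripper value outside its range is refused whole. The fingers move at their own pace and stop on an object; "grip_force" is the grip in N (left out, the last holds). Time passes only in rows, so rows that repeat a pose let the fingers close, or fill a call up. It gives the time, the measured TCP pose, the force and the opening at its end, in the units of the state.
- bot.state(): the state, without advancing time (a new reading comes with each control period).
- imaging.read_camera(name): name is "side" or "top" or "wrist"; returns a dict with "image" (384x512x3 uint8, red, green, blue), "range_z" (384x512 float32, m along the optical axis (not along the pixel's ray), 0 where there is no reading), "fx", "fy", "cx", "cy" (pixels), "R" (3x3) and "t" (3): a world point X has camera coordinates R X + t. Camera axes: x right, y down, z forward; pixel columns grow to the right and rows downward; lengths in m; the calibration is good to about 2 mm. A picture is of the moment at which its call begins.
- bot.hand_in(): hands the job in, once; it reports no verdict.
The state is a dict: "time_s": time; "joints": joint angles; "joint_vel": joint speeds; "joint_torque": joint torques, N m; "eef_pos": TCP position; "orientation": TCP orientation; "force": force on the tool from outside, world axes, zero at the start; "moment": the same for the moment, N m; "gripper_width": finger opening in m.
Only numpy, scipy, OpenCV 4.12 (cv2) and the standard library are available. Lean on these libraries where they do the work, as an engineer would, in place of code of your own. Each camera call takes 0.05 s, during which the arm holds its last target.

TASK

Using the fingertips, push the four white tiles back until each lies flush and square against the jig's fence, then push the sliding stop up so that it closes the row tight against the fixed end block. Then check the course by touch: run the fingertips along the row from the sliding stop to the end block, touching every tile in turn without pressing hard, and come away clear. Do not lift the tiles, and leave the other things on the bench where they are.

Things in the scene. Friction and masses are not known exactly. Their poses are not given: they have to be found in the camera images.
- jig: tile laying jig fixed to the bench, sizes mm: wooden base 130 (x) x 340 (y) x 12 thick; origin mid-underside; x runs from its open near edge to the fence, y along the fence to the left. Aluminium fence at the far edge: face at x +35, top 30 above the bench. Fixed end block at the left: inner face at y +125, spans x +2 to +35, top 28 above the bench. Base is bare from x -65 to the tiles
- sliding_stop (a joint): travel in m of the dark steel stop sliding along the fence: 0 = farthest right (inner face at jig y -95 mm), growing leftward to the end block; with the tiles shut up tight it halts at 0.060. About 2.5 N of friction, stays where left. Its arm is 24 mm wide along y, from jig x +2 mm to the fence, top 34 mm above the bench; black knob over the fence, top 56 mm
- stop_push (a point): point on the outer (right-hand) face of the sliding stop's arm, 10 mm from the arm's near end, at jig x +12 mm and 22 mm above the bench; it moves with the stop. Axes as the jig
- tile_a: plain white loose tile 40 x 40 x 8 (all mm), about 28 g, lying on the jig's base, underside 12 above the bench, first, next to the fixed end block (jig y near +98 at the start). Origin at the centre of its underside, z up, x towards the fence give or take 0.1 rad; with its far edge flush against the fence its origin is at jig x = +15
- tile_b: plain white loose tile 40 x 40 x 8 (all mm), about 28 g, lying on the jig's base, underside 12 above the bench, second (near +49). Origin at the centre of its underside, z up, x towards the fence give or take 0.1 rad; with its far edge flush against the fence its origin is at jig x = +15
- tile_c: plain white loose tile 40 x 40 x 8 (all mm), about 28 g, lying on the jig's base, underside 12 above the bench, third (near 0). Origin at the centre of its underside, z up, x towards the fence give or take 0.1 rad; with its far edge flush against the fence its origin is at jig x = +15
- tile_d: plain white loose tile 40 x 40 x 8 (all mm), about 28 g, lying on the jig's base, underside 12 above the bench, fourth, next to the sliding stop (near -49). Origin at the centre of its underside, z up, x towards the fence give or take 0.1 rad; with its far edge flush against the fence its origin is at jig x = +15
- sample_strip: finished blue and white tile strip, 44 x 164 x 7, lying behind the jig (sizes in mm); a loose bystander, to be left alone
- knob: round marbled blue knob, 38 across, 21 high, behind the jig's right end (sizes in mm); a loose bystander, to be left alone
- disc: pale green domed disc, 42 across, 11 high, beyond the jig's right end (sizes in mm); a loose bystander, to be left alone
- snap_blank: flat oval carabiner-shaped plastic link, 51 x 110 x 11, beyond the jig's left end (sizes in mm); a loose bystander, to be left alone
- cutters: red-handled end cutters, 85 x 162 x 14, lying to the right of the jig (sizes in mm); a loose bystander, to be left alone
Not all that is in view belongs to the job. What is shaped like the tile_b but blue or red is not meant.

How it is judged:
By the outcome, as a careful person would: the job done as asked, in the order asked, and still so for the second after the job is handed in, with the robot touching nothing.
It also fails if it takes over 72 s, if anything falls off the work surface, if the arm or the gripper's body presses on something with over 40 N, if the wrist force passes 120 N, or if a joint passes its speed limit or range.

## Working session

There is one attempt and no reset: what is moved stays moved. The work goes in short steps, Python scripts to look and compute and a tool call to move; the robot and the scene stay as the last step left them, time stands still between calls to the robot, and variables do not carry over. Pictures are saved under pics/ and viewed, and the job is handed in when it is done.

Besides the shell and the picture viewer there is one more tool, called after "Call:" by a JSON object that holds its "op" and its "data", one argument or row to a line. drive_tool: Moves the arm, as the interface text tells. Its arguments: {"type":"object","properties":{"targets":{"type":"array"},"grip_force":{"type":"number"}},"required":["targets"]}

```bash
mkdir -p pics; python3 - <<'E'
from bench import bot, imaging
import cv2,numpy as np,pickle
s=bot.state()
for k,v in s.items(): print(k,np.round(v,4))
d={}
for n in("side","top","wrist"):
    c=imaging.read_camera(n); d[n]=c
    cv2.imwrite(f"pics/{n}0.png",cv2.resize(c["image"][:,:,::-1],(768,576)))
    print(n,c["fx"],c["cx"],c["cy"],np.round(c["R"],3).tolist(),np.round(c["t"],3))
pickle.dump(d,open("cam0.pkl","wb"))
E
```

```text
time_s 0.0
joints [ 1.2143  0.7071 -0.0276  1.485   0.022   0.9509 -0.0755]
joint_vel [ 0.0003  0.0001  0.0009 -0.0009 -0.0002  0.0012  0.0003]
joint_torque [ 3.00000e-04 -8.83224e+01  1.23440e+00 -2.36163e+01  1.69000e-02
  6.70000e-03  1.00000e-04]
eef_pos [ 0.178  -0.5465  0.2308]
orientation [-3.1405  0.      0.3148]
force [-0.9858  0.6486  0.3011]
moment [-0.0105  0.0208  0.034 ]
gripper_width 0.0855
side 447.7571007636474 252.8123475129054 185.66415713913747 [[0.884, -0.468, -0.006], [-0.164, -0.298, -0.94], [0.438, 0.832, -0.34]] [-0.498  0.125  1.173]
top 430.8867462954853 253.92319441867673 195.45901823531764 [[0.0, -1.0, -0.004], [-0.996, 0.0, -0.088], [0.088, 0.004, -0.996]] [-0.015  0.553  1.11 ]
wrist 268.38185740095645 259.0557499971017 193.21045884919542 [[0.309, -0.951, -0.0], [-0.917, -0.298, 0.265], [-0.252, -0.082, -0.964]] [-0.575 -0.034  0.377]
```

View pics/top0.png

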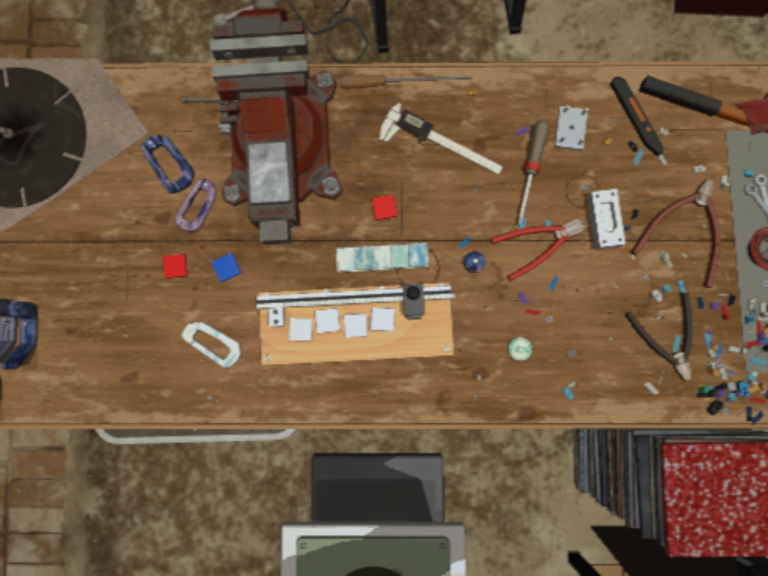

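View pics/side0.png

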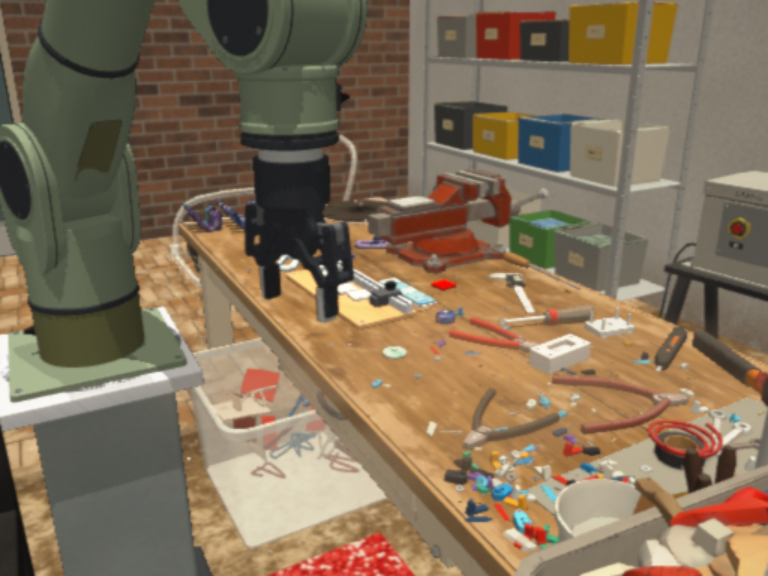

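The top view shows the jig at display pixels (260–453, 285–362), with four white tiles at (300,329), (327,320), (356,325) and (383,319). The stop is at (413,300) and the end block at (276,315). Lookalikes are two red squares at (385,207) and (175,266) and a blue one at (226,267), all off the jig. The white tiles on the base are the ones I want, so I'll crop in and measure.

```bash
cat > h.py <<'E'
import numpy as np,cv2
def ray(c,uv,z):
    uv=np.atleast_2d(uv).astype(float)
    d=np.c_[(uv[:,0]-c["cx"])/c["fx"],(uv[:,1]-c["cy"])/c["fy"],np.ones(len(uv))]
    R=np.array(c["R"]);t=np.array(c["t"])
    C=-R.T@t; D=d@R
    return C+D*((z-C[2])/D[:,2])[:,None]
def proj(c,X):
    p=np.atleast_2d(X)@np.array(c["R"]).T+c["t"]
    return np.c_[p[:,0]/p[:,2]*c["fx"]+c["cx"],p[:,1]/p[:,2]*c["fy"]+c["cy"]]
E
python3 - <<'E'
from h import *
import pickle
d=pickle.load(open("cam0.pkl","rb"));c=d["top"];im=c["image"]
cv2.imwrite("pics/crop0.png",cv2.resize(im[175:250,160:315,::-1],None,fx=5,fy=5,interpolation=cv2.INTER_CUBIC))
hsv=cv2.cvtColor(im,cv2.COLOR_RGB2HSV)
# tiles: white
m=((hsv[...,1]<40)&(hsv[...,2]>170)).astype(np.uint8); m[:,:160]=0;m[:,315:]=0;m[:200]=0;m[250:]=0
n,l,st,ce=cv2.connectedComponentsWithStats(m)
for i in range(1,n):
    if st[i,4]>60:
        r=cv2.minAreaRect(np.argwhere(l==i)[:,::-1].astype(np.float32)); print("white",st[i],np.round(ray(c,ce[i],.02)[0],4),r)
# base: orange wood
m=((hsv[...,0]>8)&(hsv[...,0]<25)&(hsv[...,1]>90)&(hsv[...,2]>170)).astype(np.uint8); m[:,:160]=0;m[:,315:]=0;m[:180]=0;m[250:]=0
m=cv2.morphologyEx(m,cv2.MORPH_CLOSE,np.ones((5,5)))
cn=max(cv2.findContours(m,0,2)[0],key=cv2.contourArea)
r=cv2.minAreaRect(cn);print(r);b=cv2.boxPoints(r);print(np.round(ray(c,b,.012),4))
E
```

```text
white [171 200  92  18 292] [0.5284 0.1229 0.02  ] ((216.79144287109375, 207.53729248046875), (15.242060661315918, 91.08445739746094), 86.98721313476562)
white [247 205  16  16 225] [ 0.5083 -0.0172  0.02  ] ((254.7418212890625, 212.34017944335938), (15.119468688964844, 14.666790008544922), 5.19442892074585)
white [210 206  17  16 226] [0.5057 0.0802 0.02  ] ((217.73080444335938, 213.34619140625), (14.760132789611816, 15.256272315979004), 82.87498474121094)
white [229 209  16  16 227] [0.4976 0.0299 0.02  ] ((236.85643005371094, 216.56436157226562), (14.627046585083008, 15.323573112487793), 84.2894058227539)
white [193 212  15  15 223] [0.491  0.1267 0.02  ] ((200.0, 219.0), (14.0, 14.0), 90.0)
((237.2001953125, 221.0696563720703), (37.21449661254883, 128.45863342285156), 86.93350982666016)
[[ 0.526   0.2023  0.012 ]
 [ 0.5442 -0.1387  0.012 ]
 [ 0.4459 -0.143   0.012 ]
 [ 0.4278  0.1954  0.012 ]]
```

View pics/crop0.png

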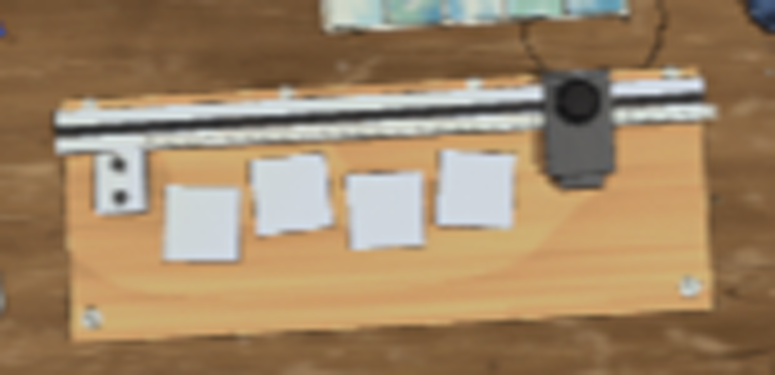

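The crop confirms it: four plain white tiles sit on the orange base between the steel stop and the end block. From the base edge, the jig origin is about (0.5018, 0.0297) with yaw 0.0535 rad. In jig mm, the tiles are at a (-6,97), b (7,50), c (-4,0) and d (4,-47). I'll shut the jaws, line up the yaw and go to a point in front of tile d.

Call:
{"op": "drive_tool", "data": {
  "targets": [
    {"delta_rot":[0,0,-0.3],"xyz":[0.5,1.0,0],"jaw":1},
    {"delta_rot":[0,0,-0.6],"xyz":[1.2,2.4,0],"jaw":1},
    {"delta_rot":[0,0,-1.0],"xyz":[2.0,4.0,0],"jaw":1},
    {"delta_rot":[0,0,-1.4],"xyz":[2.8,5.6,-0.2],"jaw":1},
    {"delta_rot":[0,0,-1.8],"xyz":[3.6,7.2,-0.4],"jaw":1},
    {"delta_rot":[0,0,-2.2],"xyz":[4.5,8.8,-0.6],"jaw":1},
    {"delta_rot":[0,0,-2.6],"xyz":[5.4,10.4,-0.8],"jaw":1},
    {"delta_rot":[0,0,-3.0],"xyz":[6.2,12.0,-1.0],"jaw":1}
  ],
  "grip_force": 40
}}

```text
time_s: 0.95
eef_pos: [0.3337, -0.2451, 0.2061]
orientation: [3.142, -0.0, 0.051]
force: [1.6, -0.5, -0.7]
gripper_width: 0.0001
```

Call:
{"op": "drive_tool", "data": {
  "targets": [
    {"delta_rot":[0,0,0],"xyz":[0.8,1.5,-0.4],"jaw":1},
    {"delta_rot":[0,0,0],"xyz":[1.6,3.0,-0.8],"jaw":1},
    {"delta_rot":[0,0,0],"xyz":[2.4,4.5,-1.2],"jaw":1},
    {"delta_rot":[0,0,0],"xyz":[3.2,6.0,-1.6],"jaw":1},
    {"delta_rot":[0,0,0],"xyz":[4.0,7.4,-2.0],"jaw":1},
    {"delta_rot":[0,0,0],"xyz":[4.6,8.5,-2.4],"jaw":1},
    {"delta_rot":[0,0,0],"xyz":[5.0,9.1,-2.8],"jaw":1},
    {"delta_rot":[0,0,0],"xyz":[5.0,9.1,-2.8],"jaw":1}
  ]
}}

```text
time_s: 1.75
eef_pos: [0.4585, -0.017, 0.1351]
orientation: [-3.141, 0.001, 0.056]
force: [0.8, 0.3, -0.3]
gripper_width: -0.0004
```

Call:
{"op": "drive_tool", "data": {
  "targets": [
    {"delta_rot":[0,0,0],"xyz":[0,-0.1,-0.8],"jaw":1},
    {"delta_rot":[0,0,0],"xyz":[0,-0.1,-1.8],"jaw":1},
    {"delta_rot":[0,0,0],"xyz":[0,-0.1,-2.8],"jaw":1},
    {"delta_rot":[0,0,0],"xyz":[0,-0.1,-3.6],"jaw":1},
    {"delta_rot":[0,0,0],"xyz":[0,-0.1,-4.2],"jaw":1},
    {"delta_rot":[0,0,0],"xyz":[0,-0.1,-4.5],"jaw":1},
    {"delta_rot":[0,0,0],"xyz":[0,-0.1,-4.7],"jaw":1},
    {"delta_rot":[0,0,0],"xyz":[0,-0.1,-4.76],"jaw":1}
  ]
}}

```text
time_s: 2.55
eef_pos: [0.458, -0.022, 0.0173]
orientation: [-3.142, -0.0, 0.053]
force: [-0.4, 0.4, -0.0]
gripper_width: 0.0002
```

```bash
python3 - <<'E'
from bench import bot, imaging
from h import *
import pickle
s=bot.state();print(np.round(s["eef_pos"],4),np.round(s["force"],1))
w=imaging.read_camera("wrist");t=imaging.read_camera("top")
pickle.dump({"wrist":w,"top":t},open("cam1.pkl","wb"))
a=cv2.resize(w["image"][:,:,::-1],(768,576));cv2.imwrite("pics/w1.png",a)
cv2.imwrite("pics/t1.png",cv2.resize(t["image"][165:260,150:320,::-1],None,fx=4.5,fy=4.5,interpolation=cv2.INTER_CUBIC))
E
```

```text
[ 0.458  -0.022   0.0173] [-0.4  0.4 -0. ]
```

View pics/w1.png

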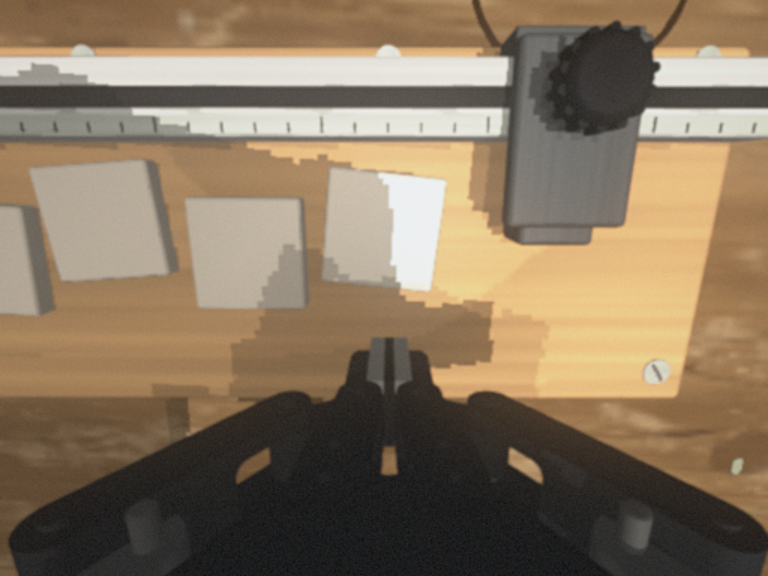

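View pics/t1.png

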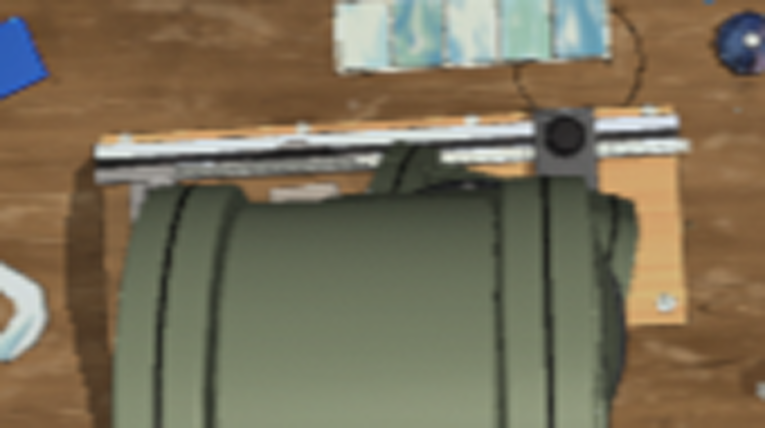

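The wrist view shows tile d at (385,230), centred ahead of the fingertips at (389,360). The fence line is level across the image, so the yaw matches. I'll push d now.

Call:
{"op": "drive_tool", "data": {
  "targets": [
    {"delta_rot":[0,0,0],"xyz":[0.1,0.0,-0.06],"jaw":1},
    {"delta_rot":[0,0,0],"xyz":[0.25,0.01,-0.06],"jaw":1},
    {"delta_rot":[0,0,0],"xyz":[0.4,0.02,-0.06],"jaw":1},
    {"delta_rot":[0,0,0],"xyz":[0.55,0.03,-0.06],"jaw":1},
    {"delta_rot":[0,0,0],"xyz":[0.7,0.04,-0.06],"jaw":1},
    {"delta_rot":[0,0,0],"xyz":[0.82,0.05,-0.06],"jaw":1},
    {"delta_rot":[0,0,0],"xyz":[0.92,0.05,-0.06],"jaw":1},
    {"delta_rot":[0,0,0],"xyz":[0.96,0.05,-0.06],"jaw":1}
  ]
}}

```text
time_s: 3.45
eef_pos: [0.4822, -0.0205, 0.0158]
orientation: [-3.142, -0.0, 0.053]
force: [-0.6, 0.6, -0.9]
gripper_width: -0.0003
```

```bash
cat > look.py <<'E'
from bench import bot, imaging
from h import *
import sys
s=bot.state();print(s["time_s"],np.round(s["eef_pos"],4),np.round(s["force"],1))
w=imaging.read_camera("wrist")
cv2.imwrite(f"pics/{sys.argv[1]}.png",cv2.resize(w["image"][:,:,::-1],(768,576)))
E
python3 look.py w2
```

```text
3.45 [ 0.4822 -0.0205  0.0158] [-0.6  0.6 -0.9]
```

View pics/w2.png

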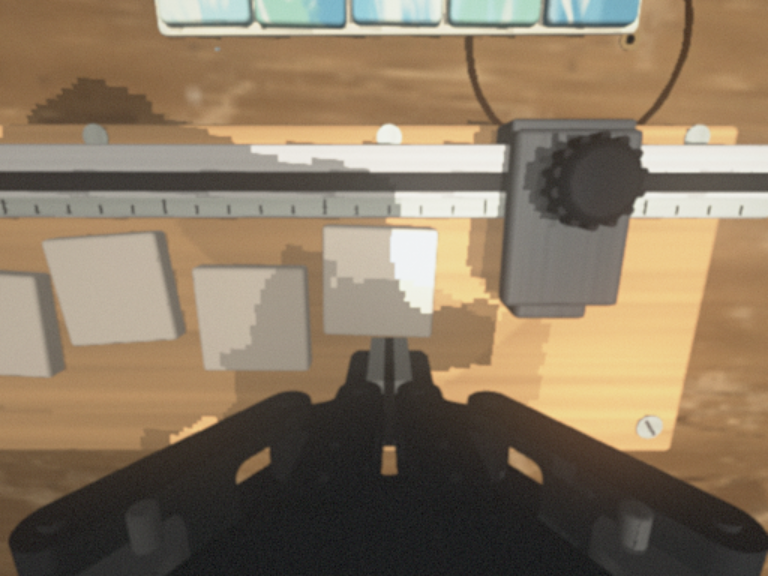

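Call:
{"op": "drive_tool", "data": {
  "targets": [
    {"delta_rot":[0,0,0],"xyz":[0.04,0.0,0],"jaw":1},
    {"delta_rot":[0,0,0],"xyz":[0.08,0.0,0],"jaw":1},
    {"delta_rot":[0,0,0],"xyz":[0.12,0.01,0],"jaw":1},
    {"delta_rot":[0,0,0],"xyz":[0.15,0.01,0],"jaw":1},
    {"delta_rot":[0,0,0],"xyz":[0.18,0.01,0],"jaw":1},
    {"delta_rot":[0,0,0],"xyz":[0.2,0.01,0],"jaw":1},
    {"delta_rot":[0,0,0],"xyz":[0.2,0.01,0],"jaw":1},
    {"delta_rot":[0,0,0],"xyz":[0.2,0.01,0],"jaw":1}
  ]
}}

```text
time_s: 4.3
eef_pos: [0.4867, -0.0202, 0.0157]
orientation: [-3.141, 0.001, 0.053]
force: [-3.4, 0.8, 0.8]
gripper_width: 0.0003
```

Call:
{"op": "drive_tool", "data": {
  "targets": [
    {"delta_rot":[0,0,0],"xyz":[0.01,0.0,0],"jaw":1},
    {"delta_rot":[0,0,0],"xyz":[0.02,0.0,0],"jaw":1},
    {"delta_rot":[0,0,0],"xyz":[0.03,0.0,0],"jaw":1},
    {"delta_rot":[0,0,0],"xyz":[0.04,0.0,0],"jaw":1},
    {"delta_rot":[0,0,0],"xyz":[0.05,0.0,0],"jaw":1},
    {"delta_rot":[0,0,0],"xyz":[0.06,0.0,0],"jaw":1},
    {"delta_rot":[0,0,0],"xyz":[0.06,0.0,0],"jaw":1},
    {"delta_rot":[0,0,0],"xyz":[0.06,0.0,0],"jaw":1}
  ]
}}

```text
time_s: 5.1
eef_pos: [0.487, -0.0202, 0.0156]
orientation: [-3.141, 0.003, 0.053]
force: [-11.7, 0.0, 4.1]
gripper_width: 0.0
```

```bash
python3 look.py w3
```

```text
5.1 [ 0.487  -0.0202  0.0156] [-11.7   0.    4.1]
```

View pics/w3.png

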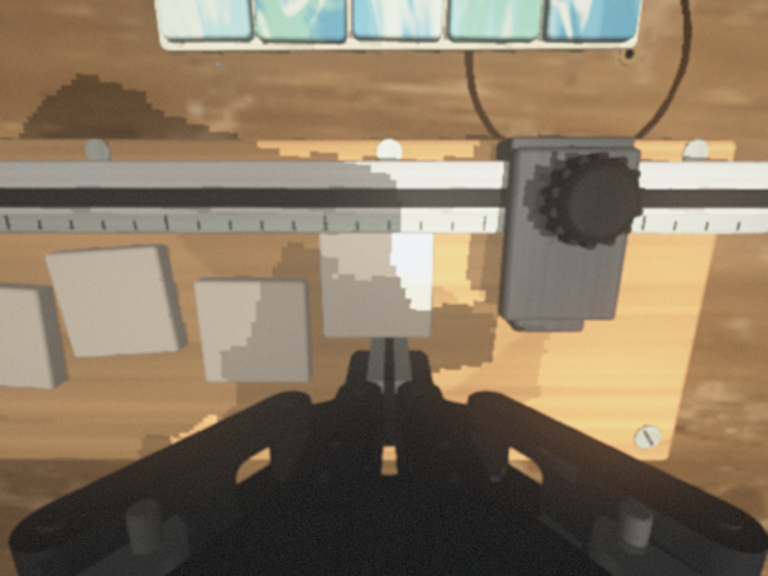

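d is flush: contact came at TCP x 0.4870 with about 12 N, and its far edge is parallel to the fence at row 233. Next I'll back off and shift to c.

Call:
{"op": "drive_tool", "data": {
  "targets": [
    {"delta_rot":[0,0,0],"xyz":[-0.4,-0.02,0.02],"jaw":1},
    {"delta_rot":[0,0,0],"xyz":[-1.0,-0.05,0.02],"jaw":1},
    {"delta_rot":[0,0,0],"xyz":[-1.27,-0.05,0.02],"jaw":1},
    {"delta_rot":[0,0,0],"xyz":[-1.27,0.5,0.02],"jaw":1},
    {"delta_rot":[0,0,0],"xyz":[-1.27,1.2,0.02],"jaw":1},
    {"delta_rot":[0,0,0],"xyz":[-1.27,1.8,0.02],"jaw":1},
    {"delta_rot":[0,0,0],"xyz":[-1.27,2.0,0.02],"jaw":1},
    {"delta_rot":[0,0,0],"xyz":[-1.27,2.0,0.02],"jaw":1}
  ]
}}

```text
time_s: 5.95
eef_pos: [0.4571, 0.0301, 0.0163]
orientation: [-3.141, -0.0, 0.054]
force: [0.9, -1.1, -0.4]
gripper_width: -0.0001
```

Call:
{"op": "drive_tool", "data": {
  "targets": [
    {"delta_rot":[0,0,0],"xyz":[0.16,0.01,-0.02],"jaw":1},
    {"delta_rot":[0,0,0],"xyz":[0.32,0.02,-0.02],"jaw":1},
    {"delta_rot":[0,0,0],"xyz":[0.48,0.03,-0.02],"jaw":1},
    {"delta_rot":[0,0,0],"xyz":[0.64,0.03,-0.02],"jaw":1},
    {"delta_rot":[0,0,0],"xyz":[0.8,0.04,-0.02],"jaw":1},
    {"delta_rot":[0,0,0],"xyz":[0.92,0.05,-0.02],"jaw":1},
    {"delta_rot":[0,0,0],"xyz":[1.0,0.05,-0.02],"jaw":1},
    {"delta_rot":[0,0,0],"xyz":[1.02,0.05,-0.02],"jaw":1}
  ]
}}

```text
time_s: 6.75
eef_pos: [0.4824, 0.031, 0.0158]
orientation: [-3.141, -0.0, 0.053]
force: [-1.7, -0.9, -0.4]
gripper_width: 0.0001
```

Call:
{"op": "drive_tool", "data": {
  "targets": [
    {"delta_rot":[0,0,0],"xyz":[0.02,0.0,0],"jaw":1},
    {"delta_rot":[0,0,0],"xyz":[0.04,0.0,0],"jaw":1},
    {"delta_rot":[0,0,0],"xyz":[0.06,0.0,0],"jaw":1},
    {"delta_rot":[0,0,0],"xyz":[0.08,0.0,0],"jaw":1},
    {"delta_rot":[0,0,0],"xyz":[0.1,0.0,0],"jaw":1},
    {"delta_rot":[0,0,0],"xyz":[0.12,0.0,0],"jaw":1},
    {"delta_rot":[0,0,0],"xyz":[0.13,0.0,0],"jaw":1},
    {"delta_rot":[0,0,0],"xyz":[0.13,0.0,0],"jaw":1}
  ]
}}

```text
time_s: 7.55
eef_pos: [0.4842, 0.0311, 0.0157]
orientation: [-3.141, 0.003, 0.053]
force: [-7.5, 1.0, 4.2]
gripper_width: -0.0003
```

```bash
python3 look.py w4
```

```text
7.55 [0.4842 0.0311 0.0157] [-7.5  1.   4.2]
```

View pics/w4.png

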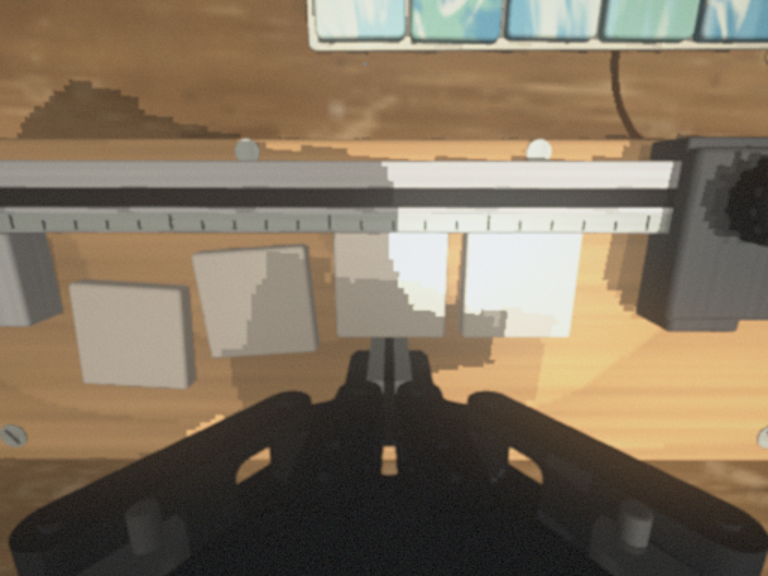

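c is flush at TCP x 0.4842, against 0.4843 predicted from d. The near edges of c and d are both at row 337. Now b, at (255,300).

Call:
{"op": "drive_tool", "data": {
  "targets": [
    {"delta_rot":[0,0,0],"xyz":[-0.4,-0.02,0.02],"jaw":1},
    {"delta_rot":[0,0,0],"xyz":[-1.0,-0.05,0.02],"jaw":1},
    {"delta_rot":[0,0,0],"xyz":[-1.27,-0.05,0.02],"jaw":1},
    {"delta_rot":[0,0,0],"xyz":[-1.27,0.5,0.02],"jaw":1},
    {"delta_rot":[0,0,0],"xyz":[-1.27,1.2,0.02],"jaw":1},
    {"delta_rot":[0,0,0],"xyz":[-1.27,1.75,0.02],"jaw":1},
    {"delta_rot":[0,0,0],"xyz":[-1.27,1.93,0.02],"jaw":1},
    {"delta_rot":[0,0,0],"xyz":[-1.27,1.93,0.02],"jaw":1}
  ]
}}

```text
time_s: 8.4
eef_pos: [0.454, 0.0795, 0.0163]
orientation: [-3.141, -0.0, 0.054]
force: [-0.2, -0.1, 0.5]
gripper_width: 0.0001
```

Call:
{"op": "drive_tool", "data": {
  "targets": [
    {"delta_rot":[0,0,0],"xyz":[0.16,0.01,-0.02],"jaw":1},
    {"delta_rot":[0,0,0],"xyz":[0.32,0.02,-0.02],"jaw":1},
    {"delta_rot":[0,0,0],"xyz":[0.48,0.03,-0.02],"jaw":1},
    {"delta_rot":[0,0,0],"xyz":[0.64,0.03,-0.02],"jaw":1},
    {"delta_rot":[0,0,0],"xyz":[0.8,0.04,-0.02],"jaw":1},
    {"delta_rot":[0,0,0],"xyz":[0.92,0.05,-0.02],"jaw":1},
    {"delta_rot":[0,0,0],"xyz":[1.0,0.05,-0.02],"jaw":1},
    {"delta_rot":[0,0,0],"xyz":[1.02,0.05,-0.02],"jaw":1}
  ]
}}

```text
time_s: 9.2
eef_pos: [0.4794, 0.0805, 0.0158]
orientation: [-3.142, -0.0, 0.053]
force: [0.3, -0.3, -0.0]
gripper_width: 0.0002
```

Call:
{"op": "drive_tool", "data": {
  "targets": [
    {"delta_rot":[0,0,0],"xyz":[0.02,0.0,0],"jaw":1},
    {"delta_rot":[0,0,0],"xyz":[0.04,0.0,0],"jaw":1},
    {"delta_rot":[0,0,0],"xyz":[0.06,0.0,0],"jaw":1},
    {"delta_rot":[0,0,0],"xyz":[0.08,0.0,0],"jaw":1},
    {"delta_rot":[0,0,0],"xyz":[0.1,0.0,0],"jaw":1},
    {"delta_rot":[0,0,0],"xyz":[0.12,0.0,0],"jaw":1},
    {"delta_rot":[0,0,0],"xyz":[0.14,0.0,0],"jaw":1},
    {"delta_rot":[0,0,0],"xyz":[0.14,0.0,0],"jaw":1}
  ]
}}

```text
time_s: 10.0
eef_pos: [0.4816, 0.0806, 0.0157]
orientation: [-3.141, 0.003, 0.053]
force: [-7.1, -0.6, 3.1]
gripper_width: 0.0002
```

```bash
python3 look.py w5
```

```text
10.0 [0.4816 0.0806 0.0157] [-7.1 -0.6  3.1]
```

View pics/w5.png

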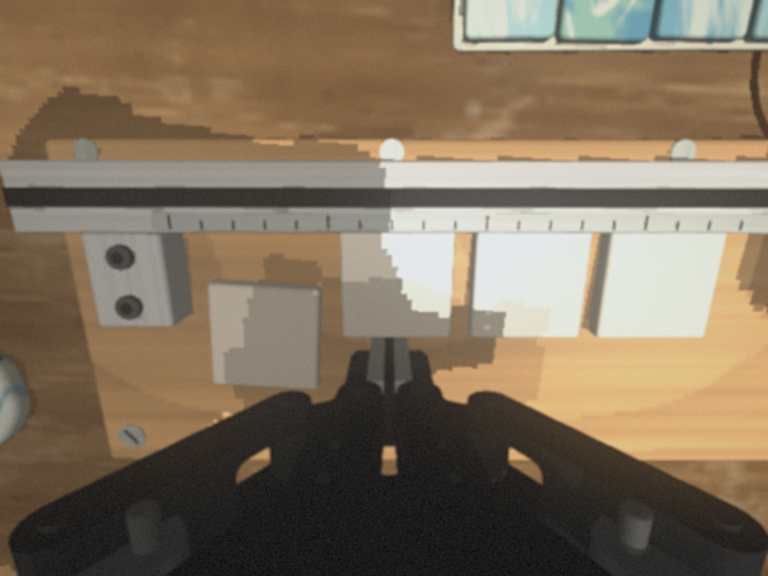

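b is flush, in line with c and d at row 337. Now a, at (265,335).

Call:
{"op": "drive_tool", "data": {
  "targets": [
    {"delta_rot":[0,0,0],"xyz":[-0.4,-0.02,0.02],"jaw":1},
    {"delta_rot":[0,0,0],"xyz":[-1.0,-0.05,0.02],"jaw":1},
    {"delta_rot":[0,0,0],"xyz":[-1.27,-0.05,0.02],"jaw":1},
    {"delta_rot":[0,0,0],"xyz":[-1.27,0.5,0.02],"jaw":1},
    {"delta_rot":[0,0,0],"xyz":[-1.27,1.1,0.02],"jaw":1},
    {"delta_rot":[0,0,0],"xyz":[-1.27,1.6,0.02],"jaw":1},
    {"delta_rot":[0,0,0],"xyz":[-1.27,1.78,0.02],"jaw":1},
    {"delta_rot":[0,0,0],"xyz":[-1.27,1.78,0.02],"jaw":1}
  ]
}}

```text
time_s: 10.85
eef_pos: [0.4511, 0.1255, 0.0162]
orientation: [-3.142, -0.0, 0.054]
force: [-0.9, -0.8, 0.0]
gripper_width: 0.0002
```

Call:
{"op": "drive_tool", "data": {
  "targets": [
    {"delta_rot":[0,0,0],"xyz":[0.16,0.01,-0.02],"jaw":1},
    {"delta_rot":[0,0,0],"xyz":[0.32,0.02,-0.02],"jaw":1},
    {"delta_rot":[0,0,0],"xyz":[0.48,0.03,-0.02],"jaw":1},
    {"delta_rot":[0,0,0],"xyz":[0.64,0.03,-0.02],"jaw":1},
    {"delta_rot":[0,0,0],"xyz":[0.8,0.04,-0.02],"jaw":1},
    {"delta_rot":[0,0,0],"xyz":[0.92,0.05,-0.02],"jaw":1},
    {"delta_rot":[0,0,0],"xyz":[1.0,0.05,-0.02],"jaw":1},
    {"delta_rot":[0,0,0],"xyz":[1.02,0.05,-0.02],"jaw":1}
  ]
}}

```text
time_s: 11.65
eef_pos: [0.4767, 0.1263, 0.0158]
orientation: [-3.142, -0.0, 0.053]
force: [-0.1, 0.1, 0.2]
gripper_width: -0.0
```

Call:
{"op": "drive_tool", "data": {
  "targets": [
    {"delta_rot":[0,0,0],"xyz":[0.02,0.0,0],"jaw":1},
    {"delta_rot":[0,0,0],"xyz":[0.04,0.0,0],"jaw":1},
    {"delta_rot":[0,0,0],"xyz":[0.06,0.0,0],"jaw":1},
    {"delta_rot":[0,0,0],"xyz":[0.08,0.0,0],"jaw":1},
    {"delta_rot":[0,0,0],"xyz":[0.1,0.0,0],"jaw":1},
    {"delta_rot":[0,0,0],"xyz":[0.12,0.0,0],"jaw":1},
    {"delta_rot":[0,0,0],"xyz":[0.14,0.0,0],"jaw":1},
    {"delta_rot":[0,0,0],"xyz":[0.14,0.0,0],"jaw":1}
  ]
}}

```text
time_s: 12.45
eef_pos: [0.4792, 0.1263, 0.0157]
orientation: [-3.141, 0.002, 0.053]
force: [-6.0, 0.9, 2.0]
gripper_width: 0.0001
```

```bash
python3 look.py w6
```

```text
12.45 [0.4792 0.1263 0.0157] [-6.   0.9  2. ]
```

View pics/w6.png

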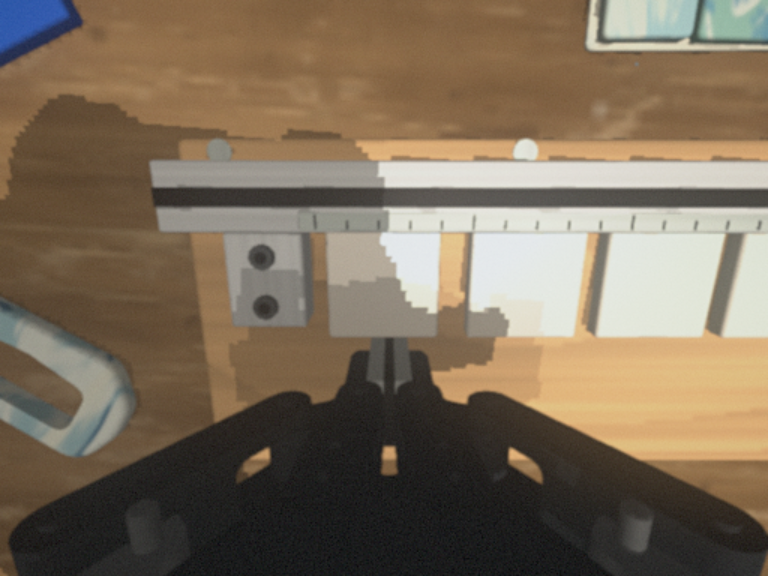

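All four tiles are flush and in line at row 337. Now I'll rise, cross to the outside of the stop, and come down beyond its arm.

Call:
{"op": "drive_tool", "data": {
  "targets": [
    {"delta_rot":[0,0,0],"xyz":[-0.4,-0.02,0.02],"jaw":1},
    {"delta_rot":[0,0,0],"xyz":[-0.8,-0.04,0.4],"jaw":1},
    {"delta_rot":[0,0,0],"xyz":[-0.8,-0.04,1.4],"jaw":1},
    {"delta_rot":[0,0,0],"xyz":[-0.8,-0.2,2.6],"jaw":1},
    {"delta_rot":[0,0,0],"xyz":[-0.5,-1.0,3.4],"jaw":1},
    {"delta_rot":[0,0,0],"xyz":[-0.2,-2.2,3.6],"jaw":1},
    {"delta_rot":[0,0,0],"xyz":[0.1,-3.6,3.6],"jaw":1},
    {"delta_rot":[0,0,0],"xyz":[0.4,-5.0,3.6],"jaw":1}
  ]
}}

```text
time_s: 13.3
eef_pos: [0.4905, 0.0, 0.1061]
orientation: [3.142, -0.001, 0.053]
force: [0.1, -0.3, 0.0]
gripper_width: 0.0
```

Call:
{"op": "drive_tool", "data": {
  "targets": [
    {"delta_rot":[0,0,0],"xyz":[0.3,-1.4,0],"jaw":1},
    {"delta_rot":[0,0,0],"xyz":[0.6,-2.8,0],"jaw":1},
    {"delta_rot":[0,0,0],"xyz":[0.9,-4.0,0],"jaw":1},
    {"delta_rot":[0,0,0],"xyz":[1.2,-4.84,0],"jaw":1},
    {"delta_rot":[0,0,0],"xyz":[1.2,-4.84,-0.4],"jaw":1},
    {"delta_rot":[0,0,0],"xyz":[1.2,-4.84,-1.2],"jaw":1},
    {"delta_rot":[0,0,0],"xyz":[1.2,-4.84,-1.8],"jaw":1},
    {"delta_rot":[0,0,0],"xyz":[1.2,-4.84,-1.8],"jaw":1}
  ]
}}

```text
time_s: 14.1
eef_pos: [0.5192, -0.119, 0.0592]
orientation: [-3.141, 0.002, 0.053]
force: [0.1, 0.2, 0.8]
gripper_width: 0.0
```

```bash
python3 look.py w7
```

```text
14.1 [ 0.5192 -0.119   0.0592] [0.1 0.2 0.8]
```

View pics/w7.png

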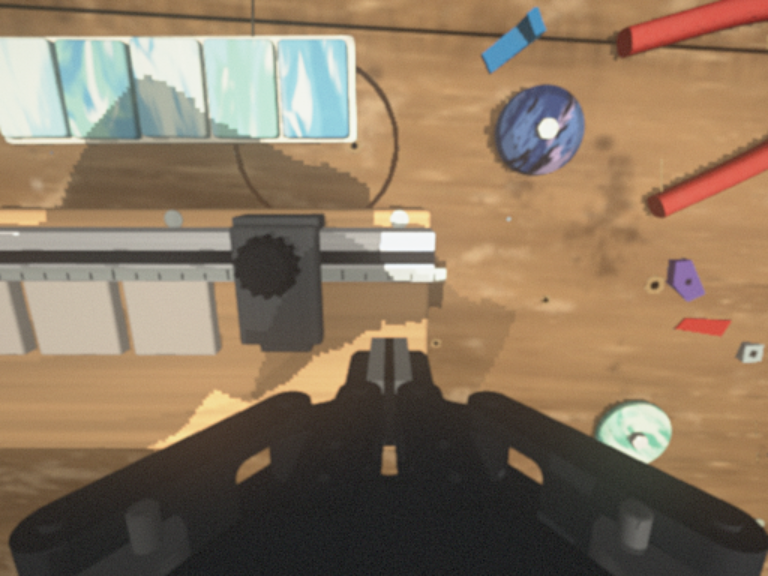

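The view is clear: the stop arm is at (280,285), with the fingers to its right at (389,360). The disc at (635,430) is well away. Descending, then pushing left along the fence.

Call:
{"op": "drive_tool", "data": {
  "targets": [
    {"delta_rot":[0,0,0],"xyz":[0.1,0,-0.5],"jaw":1},
    {"delta_rot":[0,0,0],"xyz":[0.1,0,-1.0],"jaw":1},
    {"delta_rot":[0,0,0],"xyz":[0.1,0,-1.4],"jaw":1},
    {"delta_rot":[0,0,0],"xyz":[0.1,0,-1.6],"jaw":1},
    {"delta_rot":[0,0,0],"xyz":[0.09,0.15,-1.6],"jaw":1},
    {"delta_rot":[0,0,0],"xyz":[0.08,0.3,-1.6],"jaw":1},
    {"delta_rot":[0,0,0],"xyz":[0.08,0.45,-1.6],"jaw":1},
    {"delta_rot":[0,0,0],"xyz":[0.07,0.6,-1.6],"jaw":1}
  ]
}}

```text
time_s: 14.95
eef_pos: [0.522, -0.1042, 0.0211]
orientation: [-3.142, -0.001, 0.053]
force: [-0.1, 0.3, 0.1]
gripper_width: 0.0
```

Call:
{"op": "drive_tool", "data": {
  "targets": [
    {"delta_rot":[0,0,0],"xyz":[-0.01,0.15,0],"jaw":1},
    {"delta_rot":[0,0,0],"xyz":[-0.02,0.3,0],"jaw":1},
    {"delta_rot":[0,0,0],"xyz":[-0.02,0.45,0],"jaw":1},
    {"delta_rot":[0,0,0],"xyz":[-0.03,0.6,0],"jaw":1},
    {"delta_rot":[0,0,0],"xyz":[-0.04,0.75,0],"jaw":1},
    {"delta_rot":[0,0,0],"xyz":[-0.05,0.9,0],"jaw":1},
    {"delta_rot":[0,0,0],"xyz":[-0.06,1.05,0],"jaw":1},
    {"delta_rot":[0,0,0],"xyz":[-0.06,1.2,0],"jaw":1}
  ]
}}

```text
time_s: 15.75
eef_pos: [0.5203, -0.0745, 0.0208]
orientation: [-3.142, -0.0, 0.053]
force: [-0.2, -2.8, 1.1]
gripper_width: -0.0
```

```bash
python3 look.py w8
```

```text
15.75 [ 0.5203 -0.0745  0.0208] [-0.2 -2.8  1.1]
```

View pics/w8.png

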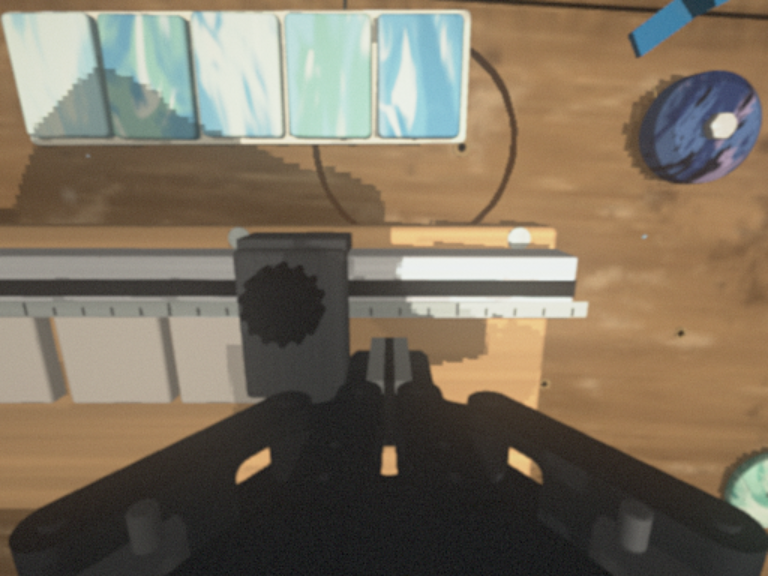

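The stop is moving with about 2.8 N of resistance. Pushing on.

Call:
{"op": "drive_tool", "data": {
  "targets": [
    {"delta_rot":[0,0,0],"xyz":[-0.01,0.13,0],"jaw":1},
    {"delta_rot":[0,0,0],"xyz":[-0.01,0.26,0],"jaw":1},
    {"delta_rot":[0,0,0],"xyz":[-0.02,0.39,0],"jaw":1},
    {"delta_rot":[0,0,0],"xyz":[-0.03,0.52,0],"jaw":1},
    {"delta_rot":[0,0,0],"xyz":[-0.03,0.65,0],"jaw":1},
    {"delta_rot":[0,0,0],"xyz":[-0.04,0.78,0],"jaw":1},
    {"delta_rot":[0,0,0],"xyz":[-0.05,0.91,0],"jaw":1},
    {"delta_rot":[0,0,0],"xyz":[-0.05,1.0,0],"jaw":1}
  ]
}}

```text
time_s: 16.6
eef_pos: [0.5189, -0.0494, 0.0208]
orientation: [-3.141, 0.0, 0.053]
force: [-0.2, -2.9, 1.1]
gripper_width: 0.0001
```

Call:
{"op": "drive_tool", "data": {
  "targets": [
    {"delta_rot":[0,0,0],"xyz":[0,0.03,0],"jaw":1},
    {"delta_rot":[0,0,0],"xyz":[0,0.06,0],"jaw":1},
    {"delta_rot":[0,0,0],"xyz":[0,0.09,0],"jaw":1},
    {"delta_rot":[0,0,0],"xyz":[0,0.12,0],"jaw":1},
    {"delta_rot":[0,0,0],"xyz":[-0.01,0.15,0],"jaw":1},
    {"delta_rot":[0,0,0],"xyz":[-0.01,0.18,0],"jaw":1},
    {"delta_rot":[0,0,0],"xyz":[-0.01,0.21,0],"jaw":1},
    {"delta_rot":[0,0,0],"xyz":[-0.01,0.21,0],"jaw":1}
  ]
}}

```text
time_s: 17.4
eef_pos: [0.5188, -0.0466, 0.0208]
orientation: [3.139, -0.0, 0.051]
force: [-1.0, -16.2, -0.3]
gripper_width: 0.0003
```

```bash
python3 look.py w9
```

```text
17.4 [ 0.5188 -0.0466  0.0208] [ -1.  -16.2  -0.3]
```

View pics/w9.png

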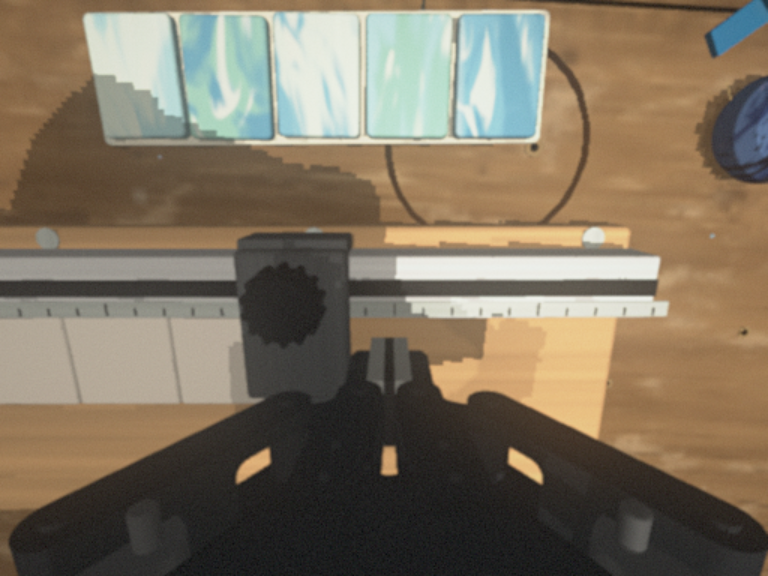

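The resistance jumped to 16 N and motion stopped. The visible joints have closed up, so the stop has halted. I'll back away from it, lift, and go over tile d to check the row.

Call:
{"op": "drive_tool", "data": {
  "targets": [
    {"delta_rot":[0,0,0],"xyz":[0,-0.3,0],"jaw":1},
    {"delta_rot":[0,0,0],"xyz":[0,-0.6,0.1],"jaw":1},
    {"delta_rot":[0,0,0],"xyz":[0,-0.6,1.0],"jaw":1},
    {"delta_rot":[0,0,0],"xyz":[-0.1,-0.6,2.2],"jaw":1},
    {"delta_rot":[0,0,0],"xyz":[-0.4,0.2,3.0],"jaw":1},
    {"delta_rot":[0,0,0],"xyz":[-0.47,1.4,3.0],"jaw":1},
    {"delta_rot":[0,0,0],"xyz":[-0.47,2.4,3.0],"jaw":1},
    {"delta_rot":[0,0,0],"xyz":[-0.47,2.4,3.0],"jaw":1}
  ]
}}

```text
time_s: 18.25
eef_pos: [0.5069, 0.0191, 0.096]
orientation: [-3.139, -0.0, 0.057]
force: [-0.2, -0.1, 0.5]
gripper_width: 0.0001
```

```bash
python3 look.py w10
```

```text
18.25 [0.5069 0.0191 0.096 ] [-0.2 -0.1  0.5]
```

View pics/w10.png

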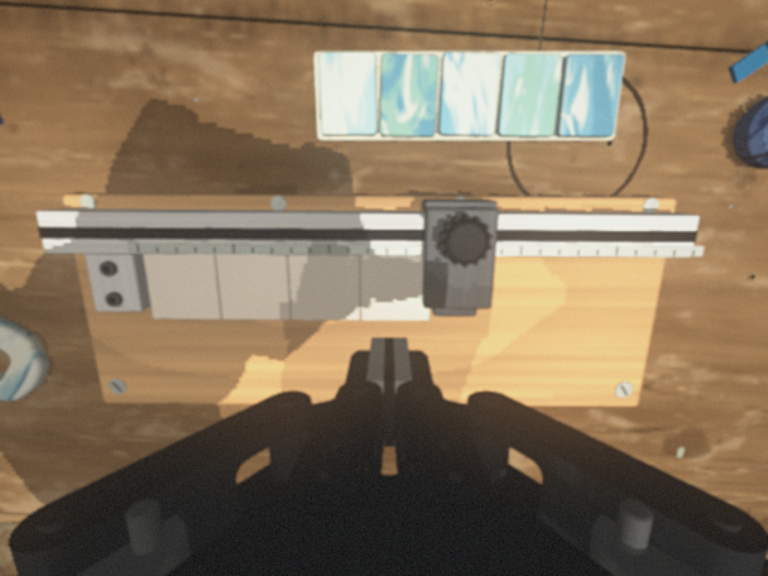

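```bash
python3 - <<'E'
import cv2
a=cv2.imread("pics/w10.png")[195:330,70:510]
cv2.imwrite("pics/w10c.png",cv2.resize(a,None,fx=1.8,fy=1.8,interpolation=cv2.INTER_CUBIC))
E
```

```text
(no output)
```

View pics/w10c.png

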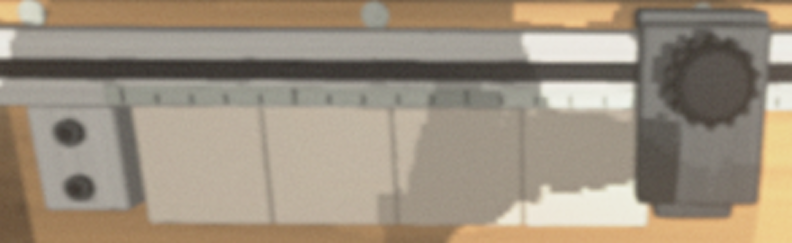

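The row is closed: thin joints only, near edges in one line, tile a against the end block and tile d against the stop. Next is the touch check, starting on tile d. I'll come down to just above it first.

Call:
{"op": "drive_tool", "data": {
  "targets": [
    {"delta_rot":[0,0,0],"xyz":[0,0,-0.7],"jaw":1},
    {"delta_rot":[0,0,0],"xyz":[0,0,-1.4],"jaw":1},
    {"delta_rot":[0,0,0],"xyz":[0,0,-2.1],"jaw":1},
    {"delta_rot":[0,0,0],"xyz":[0,0,-2.5],"jaw":1},
    {"delta_rot":[0,0,0],"xyz":[0,0,-2.7],"jaw":1},
    {"delta_rot":[0,0,0],"xyz":[0,0,-2.86],"jaw":1},
    {"delta_rot":[0,0,0],"xyz":[0,0,-2.9],"jaw":1},
    {"delta_rot":[0,0,0],"xyz":[0,0,-2.9],"jaw":1}
  ]
}}

```text
time_s: 19.1
eef_pos: [0.5072, 0.0154, 0.0236]
orientation: [-3.142, -0.0, 0.053]
force: [-0.4, -0.6, 0.5]
gripper_width: -0.0
```

Call:
{"op": "drive_tool", "data": {
  "targets": [
    {"delta_rot":[0,0,0],"xyz":[0,0,-0.03],"jaw":1},
    {"delta_rot":[0,0,0],"xyz":[0,0,-0.06],"jaw":1},
    {"delta_rot":[0,0,0],"xyz":[0,0,-0.08],"jaw":1},
    {"delta_rot":[0,0,0],"xyz":[0,0,-0.1],"jaw":1},
    {"delta_rot":[0,0,0],"xyz":[0,0,-0.11],"jaw":1},
    {"delta_rot":[0,0,0],"xyz":[0,0,-0.12],"jaw":1},
    {"delta_rot":[0,0,0],"xyz":[0,0,-0.12],"jaw":1},
    {"delta_rot":[0,0,0],"xyz":[0,0,-0.12],"jaw":1}
  ]
}}

```text
time_s: 19.9
eef_pos: [0.507, 0.0155, 0.0203]
orientation: [-3.141, -0.0, 0.053]
force: [0.4, -0.5, 0.1]
gripper_width: -0.0
```

Call:
{"op": "drive_tool", "data": {
  "targets": [
    {"delta_rot":[0,0,0],"xyz":[0,0,-0.01],"jaw":1},
    {"delta_rot":[0,0,0],"xyz":[0,0,-0.01],"jaw":1},
    {"delta_rot":[0,0,0],"xyz":[0,0,-0.02],"jaw":1},
    {"delta_rot":[0,0,0],"xyz":[0,0,-0.02],"jaw":1},
    {"delta_rot":[0,0,0],"xyz":[0,0,-0.03],"jaw":1},
    {"delta_rot":[0,0,0],"xyz":[0,0,-0.03],"jaw":1},
    {"delta_rot":[0,0,0],"xyz":[0,0,-0.03],"jaw":1},
    {"delta_rot":[0,0,0],"xyz":[0,0,-0.03],"jaw":1}
  ]
}}

```text
time_s: 20.7
eef_pos: [0.5071, 0.0155, 0.02]
orientation: [-3.141, -0.0, 0.053]
force: [-2.5, 0.9, 15.5]
gripper_width: -0.0004
```

Contact, but 15 N is firmer than I want. I'll ease off.

Call:
{"op": "drive_tool", "data": {
  "targets": [
    {"delta_rot":[0,0,0],"xyz":[0,0,0.018],"jaw":1},
    {"delta_rot":[0,0,0],"xyz":[0,0,0.018],"jaw":1},
    {"delta_rot":[0,0,0],"xyz":[0,0,0.018],"jaw":1},
    {"delta_rot":[0,0,0],"xyz":[0,0,0.018],"jaw":1},
    {"delta_rot":[0,0,0],"xyz":[0,0,0.018],"jaw":1},
    {"delta_rot":[0,0,0],"xyz":[0,0,0.018],"jaw":1},
    {"delta_rot":[0,0,0],"xyz":[0,0,0.018],"jaw":1},
    {"delta_rot":[0,0,0],"xyz":[0,0,0.018],"jaw":1}
  ]
}}

```text
time_s: 21.5
eef_pos: [0.5071, 0.0155, 0.0201]
orientation: [-3.141, -0.0, 0.053]
force: [-1.3, 0.5, 6.9]
gripper_width: -0.0003
```

Call:
{"op": "drive_tool", "data": {
  "targets": [
    {"delta_rot":[0,0,0],"xyz":[0,0.0,0.009],"jaw":1},
    {"delta_rot":[0,0,0],"xyz":[0,0.02,0.009],"jaw":1},
    {"delta_rot":[0,0,0],"xyz":[0,0.06,0.009],"jaw":1},
    {"delta_rot":[0,0,0],"xyz":[-0.01,0.12,0.009],"jaw":1},
    {"delta_rot":[0,0,0],"xyz":[-0.01,0.2,0.009],"jaw":1},
    {"delta_rot":[0,0,0],"xyz":[-0.015,0.28,0.009],"jaw":1},
    {"delta_rot":[0,0,0],"xyz":[-0.02,0.36,0.009],"jaw":1},
    {"delta_rot":[0,0,0],"xyz":[-0.02,0.4,0.009],"jaw":1}
  ]
}}

```text
time_s: 22.3
eef_pos: [0.5065, 0.0258, 0.0202]
orientation: [-3.141, -0.0, 0.053]
force: [-1.1, -0.2, 0.6]
gripper_width: 0.0002
```

Call:
{"op": "drive_tool", "data": {
  "targets": [
    {"delta_rot":[0,0,0],"xyz":[0,0.02,-0.006],"jaw":1},
    {"delta_rot":[0,0,0],"xyz":[0,0.07,-0.006],"jaw":1},
    {"delta_rot":[0,0,0],"xyz":[-0.01,0.15,-0.006],"jaw":1},
    {"delta_rot":[0,0,0],"xyz":[-0.015,0.25,-0.006],"jaw":1},
    {"delta_rot":[0,0,0],"xyz":[-0.02,0.35,-0.006],"jaw":1},
    {"delta_rot":[0,0,0],"xyz":[-0.025,0.45,-0.006],"jaw":1},
    {"delta_rot":[0,0,0],"xyz":[-0.03,0.55,-0.006],"jaw":1},
    {"delta_rot":[0,0,0],"xyz":[-0.03,0.6,-0.006],"jaw":1}
  ]
}}

```text
time_s: 23.1
eef_pos: [0.5058, 0.0407, 0.0201]
orientation: [-3.142, -0.0, 0.053]
force: [-0.5, -2.6, 3.7]
gripper_width: 0.0
```

3.7 N and sliding, which is a light touch. Continuing at this height.

Call:
{"op": "drive_tool", "data": {
  "targets": [
    {"delta_rot":[0,0,0],"xyz":[0,0.05,0],"jaw":1},
    {"delta_rot":[0,0,0],"xyz":[-0.01,0.15,0],"jaw":1},
    {"delta_rot":[0,0,0],"xyz":[-0.015,0.28,0],"jaw":1},
    {"delta_rot":[0,0,0],"xyz":[-0.02,0.41,0],"jaw":1},
    {"delta_rot":[0,0,0],"xyz":[-0.03,0.54,0],"jaw":1},
    {"delta_rot":[0,0,0],"xyz":[-0.035,0.67,0],"jaw":1},
    {"delta_rot":[0,0,0],"xyz":[-0.04,0.8,0],"jaw":1},
    {"delta_rot":[0,0,0],"xyz":[-0.045,0.85,0],"jaw":1}
  ]
}}

```text
time_s: 23.9
eef_pos: [0.5047, 0.0623, 0.0201]
orientation: [-3.141, -0.0, 0.053]
force: [0.3, -3.8, 5.5]
gripper_width: 0.0
```

Call:
{"op": "drive_tool", "data": {
  "targets": [
    {"delta_rot":[0,0,0],"xyz":[0,0.05,0.003],"jaw":1},
    {"delta_rot":[0,0,0],"xyz":[-0.01,0.15,0.003],"jaw":1},
    {"delta_rot":[0,0,0],"xyz":[-0.015,0.28,0.003],"jaw":1},
    {"delta_rot":[0,0,0],"xyz":[-0.02,0.41,0.003],"jaw":1},
    {"delta_rot":[0,0,0],"xyz":[-0.03,0.54,0.003],"jaw":1},
    {"delta_rot":[0,0,0],"xyz":[-0.035,0.67,0.003],"jaw":1},
    {"delta_rot":[0,0,0],"xyz":[-0.04,0.8,0.003],"jaw":1},
    {"delta_rot":[0,0,0],"xyz":[-0.045,0.85,0.003],"jaw":1}
  ]
}}

```text
time_s: 24.7
eef_pos: [0.5035, 0.0835, 0.0201]
orientation: [-3.141, 0.0, 0.053]
force: [0.4, -1.5, 1.9]
gripper_width: 0.0001
```

Call:
{"op": "drive_tool", "data": {
  "targets": [
    {"delta_rot":[0,0,0],"xyz":[0,0.05,-0.003],"jaw":1},
    {"delta_rot":[0,0,0],"xyz":[-0.01,0.15,-0.003],"jaw":1},
    {"delta_rot":[0,0,0],"xyz":[-0.015,0.28,-0.003],"jaw":1},
    {"delta_rot":[0,0,0],"xyz":[-0.02,0.41,-0.003],"jaw":1},
    {"delta_rot":[0,0,0],"xyz":[-0.03,0.54,-0.003],"jaw":1},
    {"delta_rot":[0,0,0],"xyz":[-0.035,0.67,-0.003],"jaw":1},
    {"delta_rot":[0,0,0],"xyz":[-0.04,0.8,-0.003],"jaw":1},
    {"delta_rot":[0,0,0],"xyz":[-0.045,0.85,-0.003],"jaw":1}
  ]
}}

```text
time_s: 25.5
eef_pos: [0.5024, 0.1047, 0.0201]
orientation: [-3.141, -0.0, 0.053]
force: [-0.1, -3.4, 4.2]
gripper_width: 0.0001
```

Call:
{"op": "drive_tool", "data": {
  "targets": [
    {"delta_rot":[0,0,0],"xyz":[0,0.05,0],"jaw":1},
    {"delta_rot":[0,0,0],"xyz":[-0.01,0.15,0],"jaw":1},
    {"delta_rot":[0,0,0],"xyz":[-0.015,0.28,0],"jaw":1},
    {"delta_rot":[0,0,0],"xyz":[-0.02,0.41,0],"jaw":1},
    {"delta_rot":[0,0,0],"xyz":[-0.03,0.54,0],"jaw":1},
    {"delta_rot":[0,0,0],"xyz":[-0.035,0.67,0],"jaw":1},
    {"delta_rot":[0,0,0],"xyz":[-0.04,0.8,0],"jaw":1},
    {"delta_rot":[0,0,0],"xyz":[-0.045,0.85,0],"jaw":1}
  ]
}}

```text
time_s: 26.3
eef_pos: [0.5012, 0.1259, 0.0201]
orientation: [-3.142, -0.0, 0.053]
force: [0.8, -4.6, 5.8]
gripper_width: 0.0003
```

Call:
{"op": "drive_tool", "data": {
  "targets": [
    {"delta_rot":[0,0,0],"xyz":[0,0.03,0.003],"jaw":1},
    {"delta_rot":[0,0,0],"xyz":[0,0.07,0.003],"jaw":1},
    {"delta_rot":[0,0,0],"xyz":[-0.01,0.11,0.003],"jaw":1},
    {"delta_rot":[0,0,0],"xyz":[-0.01,0.15,0.003],"jaw":1},
    {"delta_rot":[0,0,0],"xyz":[-0.01,0.19,0.003],"jaw":1},
    {"delta_rot":[0,0,0],"xyz":[-0.01,0.22,0.003],"jaw":1},
    {"delta_rot":[0,0,0],"xyz":[-0.01,0.22,0.003],"jaw":1},
    {"delta_rot":[0,0,0],"xyz":[-0.01,0.22,0.003],"jaw":1}
  ]
}}

```text
time_s: 27.1
eef_pos: [0.501, 0.1312, 0.0201]
orientation: [-3.141, 0.0, 0.053]
force: [0.1, -0.2, 3.0]
gripper_width: -0.0001
```

Call:
{"op": "drive_tool", "data": {
  "targets": [
    {"delta_rot":[0,0,0],"xyz":[0,0,0.3],"jaw":1},
    {"delta_rot":[0,0,0],"xyz":[0,0,1.0],"jaw":1},
    {"delta_rot":[0,0,0],"xyz":[0,0,2.0],"jaw":1},
    {"delta_rot":[0,0,0],"xyz":[0,0,3.0],"jaw":1},
    {"delta_rot":[0,0,0],"xyz":[0,-0.8,4.0],"jaw":1},
    {"delta_rot":[0,0,0],"xyz":[-0.4,-2.0,4.6],"jaw":1},
    {"delta_rot":[0,0,0],"xyz":[-1.0,-2.8,5.0],"jaw":1},
    {"delta_rot":[0,0,0],"xyz":[-1.2,-3.0,5.0],"jaw":1}
  ]
}}

```text
time_s: 27.9
eef_pos: [0.4704, 0.0542, 0.1467]
orientation: [3.142, -0.001, 0.051]
force: [0.9, -0.1, -0.8]
gripper_width: 0.0002
```

```bash
python3 look.py w11; python3 - <<'E'
import cv2
a=cv2.imread("pics/w11.png")
print(a.shape)
E
```

```text
27.9 [0.4704 0.0542 0.1467] [ 0.9 -0.1 -0.8]
(576, 768, 3)
```

View pics/w11.png

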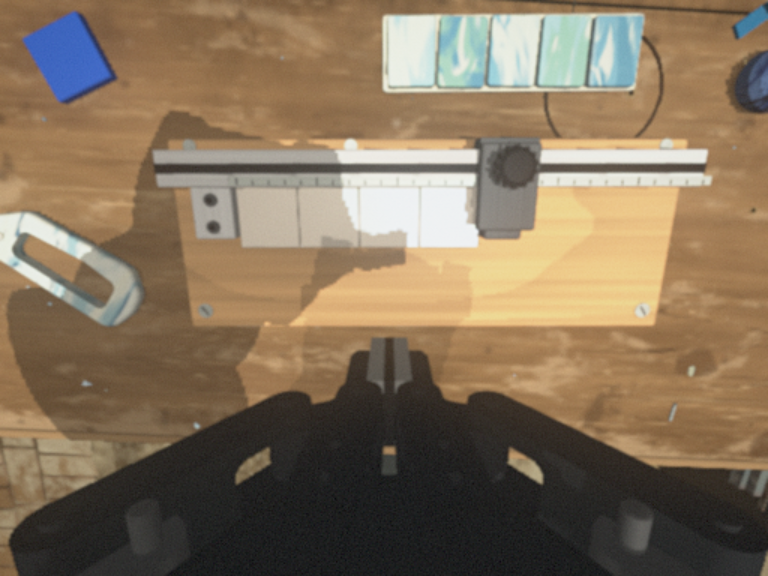

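```bash
python3 - <<'E'
import cv2
a=cv2.imread("pics/w11.png")[175:260,180:560]
cv2.imwrite("pics/w11c.png",cv2.resize(a,None,fx=2.1,fy=2.1,interpolation=cv2.INTER_CUBIC))
E
```

```text
(no output)
```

View pics/w11c.png

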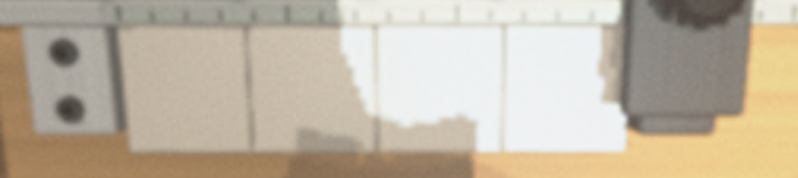

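The final crop shows the row flush to the fence, near edges in one line at crop row 150, and tight between the block and the stop. The hand is clear, so I'm handing in.

```bash
python3 -c "
from bench import bot
print(bot.hand_in())"
```

```text
the job is handed in; nothing more can be done
None
```

The job is done and handed in at about 28 s; no verdict was reported. One check went outside what you asked: my first touch on tile d briefly pressed about 15 N.

- **Tiles:** I pushed d, c, b and a back to the fence with the shut fingertips, ending at 6–12 N on each. All four stopped on one straight line, and the camera shows their near edges level.
- **Sliding stop:** I pushed it left against about 3 N until it halted hard at 16 N. Its travel can't be read directly, and my estimate from the hand position came out about 3 mm short of the expected 60 mm. I put that down to not knowing the finger width exactly, because the close-up shows the joints closed and no gap at the stop or end block.
- **Touch check:** After the hard first touch on d I eased off at once. I then slid from d to c to b to a with downward readings of about 2–6 N. One reading near the start of the slide on d was only 0.6 N, close to noise.
- **At the end:** The hand is about 15 cm above the bench, touching nothing. The bystanders in the last wrist view look undisturbed. The disc and cutters were out of that view, and I took no final top picture to compare.

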